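# Close the button sample book on its posts and hold it shut

## Task

Make up the sample book in the binding jig: put the page of brown horn buttons on the two brass posts, buttons up, then the black front cover on top of it, each squared over the back cover and all the way down. Finish while still pressing the cover firmly down on the page with the fingers, so that I can drive the post screws. Leave the navy page and the other things on the counter where they are.

Things in the scene. Friction and masses are not known exactly. Their poses are not given: they have to be found in the camera images.
- jig: Heavy plywood binding jig, fixed on the counter, place and heading vary: base 150 x 204 x 12 mm, on it the black back cover 100 x 170 x 5 mm between low stops no higher than itself. Origin on the counter midway between the two posts; y from post to post, x from the post line to the back cover's fore-edge (cover spans x -12 to 88, y -85 to 85 mm), z up.
- seat (a point): Point on the top face of the back cover midway between the posts, 17 mm above the counter; axes as the jig's. The seated page's origin comes to this point; the seated front cover's origin comes 16 mm above it.
- post_a (a point): Tip of the brass post at jig y = +55 mm, x = 0. Both posts are fixed, upright, 8 mm in diameter and 30 mm high above the back cover, so tips are 47 mm above the counter; the top 8 mm taper to a 3 mm tip.
- post_b (a point): Tip of the other brass post, at jig y = -55 mm; same sizes.
- page_horn: Page to bind: loose white board 100 x 170 x 4 mm with brown buttons, flat on the counter face up, yaw varies, about 0.16 kg. A wooden bar along one long edge has two through-holes of 10.5 mm at x = 0, y = +-55 mm. Origin on the underside midway between the holes; x points to the fore-edge (board spans x -12 to 88, y -85 to 85), y along the bar, z up.
- page_horn_bar (a point): Top of the page's wooden bar, midway between its holes, 16 mm above the page's underside (12 mm above the board). Bar 24 mm wide (x -12 to 12), 170 mm long, to be pinched across its width here. The board is bare for x = 12 to 40 mm (finger room); buttons at x = 40 to 77, up to 9 mm above the underside; a strip as high as the bar at x = 80 to 88.
- page_horn_fore (a point): Middle of the brown page's fore-edge, on its underside, 88 mm from its origin along x.
- page_navy: The same kind of page, same sizes and axes, but with navy blue buttons; stays where it is.
- cover: Front cover: loose black board 100 x 170 x 5 mm with brass corners and label frame, flat on the counter face up, yaw varies, about 0.28 kg. An aluminium bar along one long edge has two through-holes of 10.5 mm at x = 0, y = +-55 mm. Origin on the underside midway between the holes; x points to the fore-edge (board spans x -12 to 88, y -85 to 85), y along the bar, z up.
- cover_bar (a point): Top of the cover's aluminium bar, midway between its holes, 19 mm above its underside (14 mm above the board); 52 mm above the counter when seated. Bar 24 mm wide, 170 mm long, to be pinched across its width here; the face beside it is flat. At the end it wants a downward push of 15 to 20 N here; 70 N between cover and page crushes the book.
- cover_fore (a point): Middle of the front cover's fore-edge, on its underside, 88 mm from its origin along x.
- weight: Brass pattern weight with a small knob, 56 mm across, 48 mm high; bystander. Origin under its centre.
- screwdriver: Screwdriver 180 mm long, lying; bystander.
- jar: Amber jar of buttons with a wooden lid, 64 mm across, 85 mm high; bystander. Origin under its centre.
- chalk_tin: Round blue chalk tin, 72 mm across, 24 mm high; bystander. Origin under its centre.
- tape_measure: Yellow tape measure case 62 x 62 x 32 mm; bystander. Origin under its centre.
- shears: Tailor's shears with black handles, 250 mm long, lying; bystander. Origin under the pivot.
Mind the look-alikes: they are no part of the job. What is shaped like the cover but orange is not meant.

How it is judged:
By the outcome, as a careful person would: the job done as asked, in the order asked, and still so for the second after the job is handed in, while the arm keeps its last pose, push and grip.
It also fails if it takes over 58 s, if anything falls off the work surface, if the arm or the gripper's body presses on something with over 40 N, if the wrist force passes 120 N, or if a joint passes its speed limit or range.

## Robot

A 6-joint arm with a two-finger parallel gripper is mounted at the origin on the work surface. World frame = base frame: x ahead of the robot, y to its left, z up, the work surface at z = 0. Lengths are in mm, angles in rad, forces in N, time in s.
With the tool pointing down it reaches from about 350 to 725 mm from the base axis. Payload 6 kg.
Tool frame: the origin (TCP) lies at the very end of the fingers, on their centre line; the grasp point (between the pads) lies 19 mm behind it; z points along the fingers, y is the line along which they close (so a half turn about z gives the same grasp; the last joint's range is limited). The gripper opens to 85 mm and grips with 20 to 120 N. Pads are 22 mm wide; open, the fingers measure 114 mm over their backs; the gripper's body (76 mm by 85 mm) begins 54 mm behind the grasp point. The pads swing forward as they close: fully open they stand 13 mm farther back than shut.
Start: joints at [-0.929, 0.04, 0.085, 0, -1.615, -0.334], TCP at [181.785, -571.773, 206.561] pointing down, gripper open.
Joint ranges: [-2.56, 2.56], [-1.29, 2.01], [-1.08, 1.49], [-3.29, 1.98], [-2.81, -0.18], [-2.99, 2.99]. Speed limits (rad/s): [2.57, 2.57, 3.01, 3.14, 3.14, 3.14].

## Interface

Orientations are given as a unit quaternion [x, y, z, w].
In Python, from station import r, eyes, nets gives the robot as it stands. The module is installed in compiled form; this text tells all that it offers.
- The arm moves only by the shell command python3 -m inch 'ROWS' [OPENING] [FORCE]. ROWS is JSON, a list of rows, each a list of 2 entries, a list of its own where there are three numbers: the shift along the tool's x, y, z scaled (see below), then the turn about the tool's z scaled (see below). A call has exactly 8 rows; each row shifts and turns the commanded pose from where the row before left it, along the tool's axes as they then stand; what a row does not reach is not made up. The controller multiplies each number of a shift by 0.3 m and each number of a turn by pi rad. A row lasts 1/10 s, in which the tool goes at most 50 mm and 8.59 degrees, less where a joint would pass 70% of its speed; a pose out of reach is approached as far as the arm can. A call with a number of a shift or a turn outside -1 to 1 is refused whole. A call with a gripper value outside its range is refused whole. OPENING is the closure, from -1 (fully open) to 1 (shut), set as the call begins (- or left out, the last holds). The fingers move at their own pace and stop on an object; FORCE is the grip in N (left out, the last holds). Time passes only in rows, so rows that do not move let the fingers close, or fill a call up. It gives the time, the measured TCP pose, the force, the opening and the grip force at its end, in the units of the state.
- r.sense(): the state, without advancing time (a new reading comes with each control period).
- eyes.capture(name): name is "scene" or "top" or "wrist"; returns a dict with "img" (420x560x3 uint8, red, green, blue), "vertical_fov" (degrees; the focal length in pixels is half the picture's height over the tangent of half this angle, whatever the lens; pixels are square), "cx", "cy" (the principal point, pixels), "xyz" and "orientation" of the camera in the world. Camera axes: x right, y down, z forward; pixel columns grow to the right and rows downward; lengths in mm; the calibration is good to about 2 mm. A picture is of the moment at which its call begins. There is no depth.
- r.sign_off(): hands the job in; it is judged then, once.
Trained networks look in the newest picture that a camera, given by its name, has taken for a name from the list of things; names that differ only in an ending like _2 or _b are one class to them, and where a whole thing is asked for, a point or a joint stands for the part that bears it (a point fixed in the world has none). Each returns a list of dicts, best first, with "confidence" (0 to 1); they miss things now and then, are a little off and sometimes report something else, mostly with a low value. They report only what shows in the picture. A call takes as long as a camera call. They do not tell look-alikes from the thing itself.
- nets.boxes_of(camera, target): "box" ([centre column, centre row, width, height] in pixels, round what is visible of it).
- nets.outline_of(camera, target): "region" (420x560 bool, what is visible of it) and "box" ([centre column, centre row, width, height] in pixels, round what is visible of it).
- nets.landmark_of(camera, target): "at" ([column, row] in pixels: a listed point, or the origin of a listed thing).
The state is a dict: "clock": time; "joints": joint angles; "qd": joint speeds; "joint_efforts": joint torques, N m; "ee_pos": TCP position; "orientation": TCP orientation; "force": force on the tool from outside, world axes, zero at the start; "ft_torque": the same for the moment, N m; "finger_gap": finger opening in mm; "grip_force": force on a finger pad.
Only numpy, scipy, OpenCV 4.12 (cv2) and the standard library are available. Lean on these libraries where they do the work, as an engineer would, in place of code of your own. Each camera call takes 0.05 s, during which the arm holds its last target. There are 200 camera calls.

## Working session

There is one attempt and no reset: what is moved stays moved. The work goes in short steps, Python scripts to look and compute and a shell command to move; the robot and the scene stay as the last step left them, time stands still between calls to the robot, and variables do not carry over. Pictures are saved under pics/ and viewed, at most 10 in all, crops included, and the job is handed in when it is done.

```bash
mkdir -p pics; cat > h.py <<'E'
import numpy as np, cv2
from scipy.spatial.transform import Rotation as R
from station import r, eyes, nets
def cap(n,save=None):
    c=eyes.capture(n)
    if save: cv2.imwrite('pics/'+save,c['img'][:,:,::-1])
    return c
def K(c):
    f=c['img'].shape[0]/2/np.tan(np.radians(c['vertical_fov']/2)); return f
def ray(c,p,z):
    f=K(c); d=np.array([(p[0]-c['cx'])/f,(p[1]-c['cy'])/f,1]); d=R.from_quat(c['orientation']).apply(d)
    o=np.array(c['xyz']); return o+d*(z-o[2])/d[2]
def proj(c,P):
    q=R.from_quat(c['orientation']).inv().apply(np.asarray(P)-np.array(c['xyz'])); f=K(c)
    return np.array([c['cx']+f*q[...,0]/q[...,2],c['cy']+f*q[...,1]/q[...,2]]).T
E
cat > a.py <<'E'
from h import *
s=r.sense(); print({k:np.round(v,3).tolist() for k,v in s.items()})
for cam in ['top','scene']:
    c=cap(cam,cam+'0.png'); print(cam,c['vertical_fov'],c['cx'],c['cy'],np.round(c['xyz'],1),np.round(c['orientation'],3))
    for t,z in [('post_a',47),('page_horn',0),('page_horn_bar',16),('page_horn_fore',0),('cover',0),('cover_bar',19),('cover_fore',0),('seat',17),('jig',0)]:
        for d in nets.landmark_of(cam,t)[:4]:
            print(t,round(d['confidence'],2),np.round(d['at'],1),np.round(ray(c,d['at'],z)[:2],1))
E
python3 a.py
```

```text
{'clock': 0.0, 'joints': [-0.929, 0.041, 0.084, -0.0, -1.616, -0.334], 'qd': [-0.001, -0.001, 0.001, -0.001, 0.001, 0.0], 'joint_efforts': [-0.002, -36.82, 34.741, 6.932, -0.005, -0.0], 'ee_pos': [181.735, -571.412, 205.551], 'orientation': [-0.153, 0.988, 0.001, -0.0], 'force': [-1.053, -0.563, 0.191], 'ft_torque': [0.035, -0.022, 0.037], 'grip_force': 0.0, 'finger_gap': 85.415}
top 51.04180974754682 284.87300334138 205.48499479544722 [ 4.4070e+02 -1.1000e+00  1.2021e+03] [ 0.708 -0.706  0.023 -0.023]
post_a 0.97 [255.1 213.3] [495.   77.6]
post_a 0.8 [296.3 208.7] [507.4 -30.7]
page_horn 0.62 [148.9 224.1] [466.8 370.7]
page_horn_bar 0.71 [145.  221.5] [473.4 376.4]
page_horn_bar 0.47 [190.1 130. ] [723.8 259. ]
page_horn_fore 0.69 [177.1 223. ] [470.  293.7]
page_horn_fore 0.52 [378.2 227.6] [ 459.1 -255.5]
cover 0.68 [374.6 230.9] [ 450.  -245.6]
cover 0.68 [395.8 316.9] [ 218.9 -300.3]
cover 0.55 [145.4 223.3] [468.9 380.3]
cover_bar 0.95 [379.5 226.4] [ 462. -255.]
cover_bar 0.86 [398.6 314.9] [ 227.6 -303.1]
cover_fore 0.81 [408.3 223.7] [ 469.9 -337.8]
cover_fore 0.72 [419.8 
[... 320 characters left out ...]
[ 517.4 -375.8]
page_horn 0.93 [409.1 231.5] [472.3 359.5]
page_horn_bar 0.82 [416.5 229.7] [473.  374.9]
page_horn_fore 0.96 [378.3 229.2] [479.8 276.7]
page_horn_fore 0.58 [410.9 231.9] [472.7 364.4]
cover 0.63 [189.5 198.7] [ 474.3 -253.4]
cover 0.6 [469.7 260.1] [531. 517.]
cover 0.58 [198.3 131.4] [ 225.9 -295.8]
cover 0.48 [284.3 219.3] [493.9  20.4]
cover_bar 0.95 [191. 125.] [ 220.7 -317.7]
cover_bar 0.85 [187.8 193.3] [ 469.3 -256.5]
cover_bar 0.46 [261.6 209.5] [485.3 -44.3]
cover_fore 0.75 [166.1 141.4] [ 283.2 -381.9]
cover_fore 0.71 [159.6 192.8] [ 469.8 -342.1]
cover_fore 0.53 [286.2 217.8] [488.2  24.7]
seat 0.93 [282.6 218.8] [503.2  16.8]
jig 0.95 [285.4 221.5] [500.3  24.4]
```

```bash
python3 -c "
import cv2
i=cv2.imread('pics/top0.png'); i=i[80:380,90:470]; cv2.imwrite('pics/topc.png',cv2.resize(i,None,fx=2,fy=2,interpolation=cv2.INTER_CUBIC))"
```

```text
(no output)
```

View pics/topc.png

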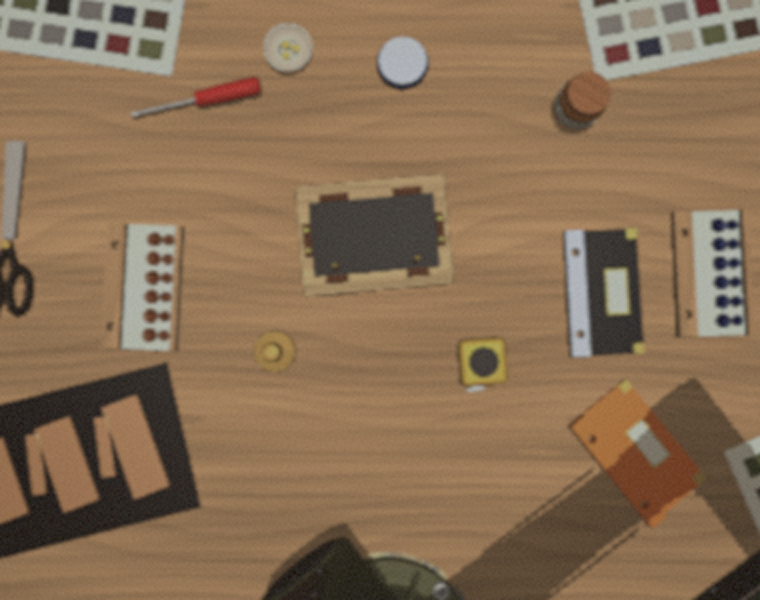

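The picture shows the jig at full-image (277,200) with its posts at (257,212) and (299,210).

- **Page candidates:** brown buttons at (160,224), navy buttons at (445,217). The brown one is meant.
- **Cover candidates:** black with an aluminium bar at (393,226), orange at (408,306). The black one is meant because the task rules out the orange.

The enlarged crop makes both clear. I'll go over the jig first for a close look.

```bash
python3 -m inch '[[[0,0,0],0.047],[[0,0,0],0.047],[[-0.0715,0.138,0],0],[[-0.0715,0.138,0],0],[[-0.0715,0.138,0],0],[[-0.0715,0.138,0],0],[[-0.0715,0.138,0],0],[[-0.0715,0.138,0],0]]' 0 60
python3 -m inch '[[[-0.0715,0.138,0],0],[[-0.0715,0.138,0],0],[[-0.0715,0.138,0],0],[[-0.0715,0.138,0],0],[[-0.0715,0.138,0],0],[[-0.0715,0.138,0],0],[[-0.0715,0.138,0],0],[[-0.0715,0.138,0],0]]'
cat > w.py <<'E'
import sys
from h import *
c=cap('wrist',sys.argv[1]); print(c['vertical_fov'],np.round(c['xyz'],1),np.round(c['orientation'],3))
for a in sys.argv[2:]:
    t,z=a.split(':')
    for d in nets.landmark_of('wrist',t)[:3]:
        print(t,round(d['confidence'],2),np.round(d['at'],1),np.round(ray(c,d['at'],float(z))[:2],1))
E
python3 w.py j1.png post_a:47 post_b:47 seat:17 jig:0
```

```text
clock: 1.8
ee_pos: [307.7, -320.2, 206.8]
orientation: [-0.006, 1.0, -0.0, 0.0]
force: [1.9, -0.1, 0.2]
finger_gap: 42.8
grip_force: 0.0
clock: 2.6
ee_pos: [475.4, 13.6, 207.1]
orientation: [-0.007, 1.0, 0.0, 0.001]
force: [1.1, -0.8, 0.4]
finger_gap: 42.7
grip_force: 0.0
61.24561865281261 [410.   12.2 374.1] [0.696 0.705 0.094 0.093]
post_a 0.97 [341.9 212.9] [501.   71.3]
post_a 0.97 [225.5 220.3] [509.8 -40.3]
post_a 0.31 [282.8 209.4] [498.2  14.7]
post_b 0.97 [341.9 212.9] [501.   71.3]
post_b 0.97 [225.5 220.3] [509.8 -40.3]
post_b 0.31 [282.8 209.4] [498.2  14.7]
seat 0.92 [285.4 208.2] [505.   17.6]
jig 0.91 [283.5 206.4] [507.5  15.8]
jig 0.16 [284.7 210.5] [512.1  17.2]
```

View pics/j1.png

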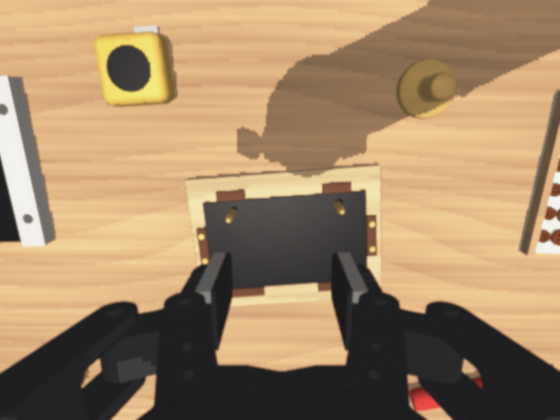

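The jig is seen square from above, with post tips at (226,220) for b and (342,213) for a. Next I'll look with the tool at its final heading, so that camera bias cancels between page and jig.

```bash
python3 -m inch '[[[-0.1,0.087,0],0],[[0,0,0],-0.0474],[[0,0,0],-0.0474],[[0,0,0],-0.0474],[[0,0,0],-0.0474],[[0,0,0],-0.0474],[[0,0,0],-0.0474],[[0,0,0],-0.0474]]' >/dev/null
python3 -m inch '[[[0,0,0],-0.0474],[[0,0,0],-0.0474],[[0,0,0],-0.0474],[[0,0,0],-0.0474],[[0,0,0],0],[[0,0,0],0],[[0,0,0],0],[[0,0,0],0]]'
python3 w.py j2.png post_a:47 post_b:47 seat:17 jig:0; python3 -c "
from h import *
print(np.round(r.sense()['joints'],2))"
```

```text
clock: 4.45
ee_pos: [504.5, 37.8, 206.7]
orientation: [0.734, -0.679, -0.0, -0.0]
force: [1.0, -0.8, 1.2]
finger_gap: 42.4
grip_force: 0.0
61.24561865281261 [510.4 -28.5 373.8] [-0.038  0.991  0.131 -0.005]
post_a 0.96 [280.7 223.2] [503.1  72.6]
post_a 0.87 [281.4 105. ] [510.9 -36.4]
post_b 0.96 [280.7 223.2] [503.1  72.6]
post_b 0.87 [281.4 105. ] [510.9 -36.4]
seat 0.95 [282.8 161.1] [505.3  16.7]
jig 0.26 [ 12.8 103.9] [781.4 -17.7]
[ 0.47 -0.21 -0.15 -0.   -1.63 -0.39]
```

View pics/j2.png

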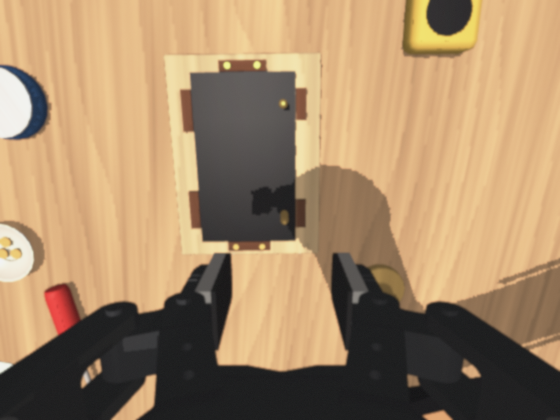

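```bash
python3 -m inch '[[[0,0,0],0.0474],[[0,0,0],0.0474],[[0,0,0],0.0474],[[0,0,0],0.0474],[[0,0,0],0.0474],[[0,0,0],0.0474],[[0,0,0],0.0474],[[0,0,0],0.0474]]' >/dev/null
python3 -m inch '[[[0,0,0],0.0474],[[0,0,0],0.0474],[[0,0,0],0.0474],[[0.005,0.161,0],0],[[0.005,0.161,0],0],[[0.005,0.161,0],0],[[0.005,0.161,0],0],[[0.005,0.161,0],0]]' >/dev/null
python3 -m inch '[[[0.005,0.161,0],0],[[0.005,0.161,0],0],[[0,0,0],0],[[0,0,0],0],[[0,0,0],0],[[0,0,0],0],[[0,0,0],0],[[0,0,0],0]]'
python3 w.py p1.png page_horn:0 page_horn_bar:16 page_horn_fore:0
```

```text
clock: 7.1
ee_pos: [490.0, 375.3, 207.1]
orientation: [-0.006, 1.0, 0.0, 0.0]
force: [0.3, -0.3, -0.4]
finger_gap: 42.8
grip_force: 0.0
61.24561865281261 [424.8 373.9 374.3] [0.697 0.705 0.094 0.093]
page_horn 0.71 [58.2 68.2] [383.7 153.5]
page_horn_bar 0.67 [277.2 165.2] [474.9 370.4]
page_horn_fore 0.75 [193.9 154.4] [466.8 282.8]
```

View pics/p1.png

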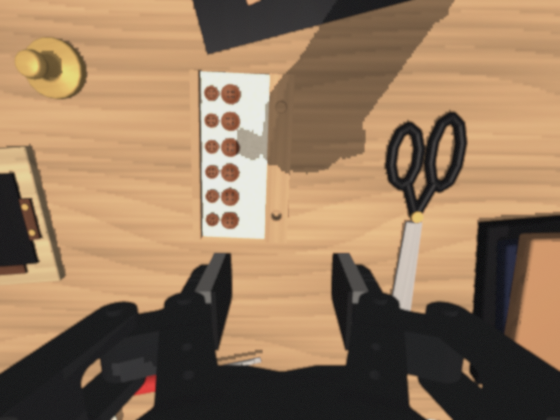

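The brown page fills (195–290, 70–240), with its holes near (282,106) and (276,215). I'll enlarge the bar to read the holes accurately.

```bash
python3 -c "
from h import *
i=cv2.imread('pics/p1.png')[60:250,180:310]; cv2.imwrite('pics/p1c.png',cv2.resize(i,None,fx=3,fy=3,interpolation=cv2.INTER_CUBIC))"
```

```text
(no output)
```

View pics/p1c.png

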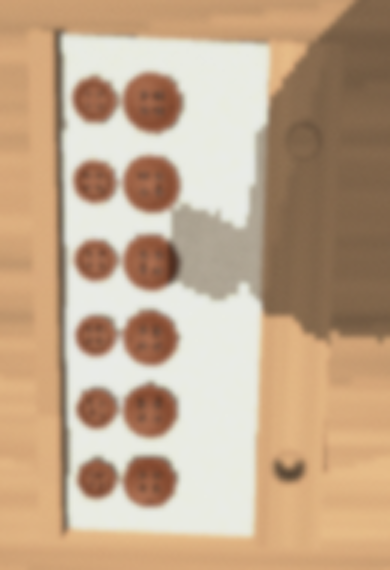

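The enlarged crop confirms the brown buttons. The holes are at crop (303,140) and (289,467), which is (281,106.7) and (276.3,215.7) in the full image.

```bash
cat > g.py <<'E'
import sys
from h import *
# args: z h1u h1v h2u h2v : hole pixels in newest wrist pose; reports mid, axis in world & tool
z,*u=map(float,sys.argv[1:]); c=cap('wrist'); s=r.sense()
a,b=ray(c,u[:2],z),ray(c,u[2:],z); m=(a+b)/2; d=a-b
t=R.from_quat(s['orientation']); print('mid',np.round(m,1),'len',np.round(np.linalg.norm(d),1),'axis deg',np.degrees(np.arctan2(d[1],d[0])))
dt=t.inv().apply(d); print('tool-frame mid',np.round(t.inv().apply(m-s['ee_pos']),1),'axis vs tool x deg',np.round(np.degrees(np.arctan2(dt[1],dt[0])),2), 'ty yaw',np.degrees(np.arctan2(*t.apply([0,1,0])[[1,0]])))
E
python3 g.py 16 281 106.7 276.3 215.7
```

```text
mid [472.7 372.1  16. ] len 110.0 axis deg 178.08421654889307
tool-frame mid [ 17.1  -3.6 190.7] axis vs tool x deg 2.62 ty yaw 90.70841684031082
```

```bash
python3 -m inch '[[[0.057,-0.012,0],0],[[0,0,0.15],0.0146],[[0,0,0.15],0],[[0,0,0.15],0],[[0,0,0.15],0],[[0,0,0.05],0],[[0,0,0.021],0],[[0,0,0],0]]'
python3 -m inch '[[[0,0,0],0],[[0,0,0],0],[[0,0,0],0],[[0,0,0],0],[[0,0,0],0],[[0,0,0],0],[[0,0,0],0],[[0,0,0],0]]' 1 70
```

```text
clock: 8.15
ee_pos: [473.4, 372.6, 6.6]
orientation: [0.017, 1.0, 0.0, 0.001]
force: [-0.3, -0.3, 0.7]
finger_gap: 43.3
grip_force: 0.0
clock: 8.95
ee_pos: [472.7, 372.1, 5.3]
orientation: [0.017, 1.0, -0.0, -0.0]
force: [-1.0, 0.2, 0.7]
finger_gap: -0.1
grip_force: 0.0
```

```bash
python3 w.py p2.png page_horn_bar:16
```

```text
61.24561865281261 [407.6 373.8 172.4] [0.713 0.689 0.091 0.095]
page_horn_bar 0.63 [281.7 257.5] [473.2 371.7]
```

View pics/p2.png

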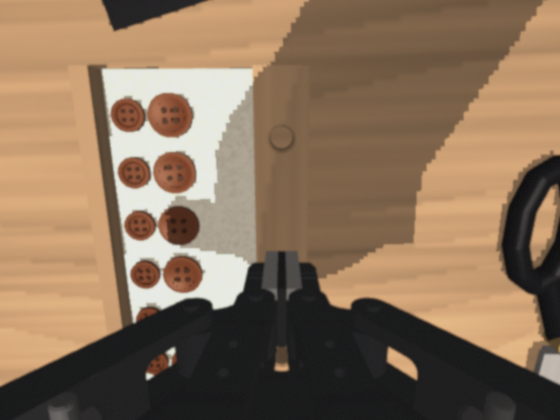

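The shut fingers sit over the middle of the bar at (282,255), and the page hasn't moved. I'll work out how high the tips really are.

```bash
python3 -c "
from h import *
c=cap('wrist'); s=r.sense(); p=np.array(s['ee_pos'])
for dz in (-15,-10,0,10,20,30,40): print(dz,proj(c,p+[0,0,dz]).round(1))
x=R.from_quat(s['orientation']).apply([1,0,0])
for dz in (0,10,20,30): print('side',dz,proj(c,p+[0,0,dz]+11*x).round(1))
print(s['force'],s['finger_gap'],s['joints'])
"
```

```text
-15 [282.4 238.2]
-10 [282.5 241.4]
0 [282.5 248.3]
10 [282.6 256. ]
20 [282.6 264.6]
30 [282.7 274.3]
40 [282.8 285.4]
side 0 [282.5 227.5]
side 10 [282.6 234.1]
side 20 [282.7 241.5]
side 30 [282.7 249.9]
[ 0.4809375   0.79453072 -0.09773661] 0.12973043583436986 [ 9.99589977e-01  1.14145505e-01 -2.07650027e-01 -1.19699515e-04
 -1.24900687e+00 -2.60373522e+00]
```

```bash
python3 -m inch '[[[0,0,0.003],0],[[0,0,0.003],0],[[0,0,0.003],0],[[0,0,0.003],0],[[0,0,0],0],[[0,0,0],0],[[0,0,0],0],[[0,0,0],0]]'
```

```text
clock: 9.9
ee_pos: [472.7, 372.2, 1.8]
orientation: [0.017, 1.0, 0.0, -0.0]
force: [0.1, 1.1, 0.2]
finger_gap: 0.1
grip_force: 0.0
```

```bash
for i in 1; do python3 -m inch '[[[0,0,0.003],0],[[0,0,0.003],0],[[0,0,0.003],0],[[0,0,0.003],0],[[0,0,0.003],0],[[0,0,0],0],[[0,0,0],0],[[0,0,0],0]]' | grep -E 'ee|force|clock'; done
```

```text
clock: 10.7
ee_pos: [472.8, 372.2, -2.7]
force: [-0.2, -0.6, 0.3]
grip_force: 0.0
```

```bash
python3 -m inch '[[[0,0,0.003],0],[[0,0,0.003],0],[[0,0,0.003],0],[[0,0,0.003],0],[[0,0,0.003],0],[[0,0,0],0],[[0,0,0],0],[[0,0,0],0]]' | grep -E 'ee|force|clock'
```

```text
clock: 11.5
ee_pos: [472.7, 372.2, -7.2]
force: [0.1, -0.0, 1.0]
grip_force: 0.0
```

```bash
python3 -m inch '[[[0,0,0.003],0],[[0,0,0.003],0],[[0,0,0.003],0],[[0,0,0.003],0],[[0,0,0],0],[[0,0,0],0],[[0,0,0],0],[[0,0,0],0]]' | grep -E 'ee|force|clock'
```

```text
clock: 12.3
ee_pos: [472.9, 372.3, -8.7]
force: [-5.4, -3.7, 10.8]
grip_force: 5.5
```

The tips actually end 24 mm behind the reported TCP: contact with the 16 mm bar came at ee z ≈ -8. I'll reopen, go down properly and pinch.

```bash
python3 -m inch '[[[0,0,-0.05],0],[[0,0,-0.05],0],[[0,0,0],0],[[0,0,0],0],[[0,0,0],0],[[0,0,0.05],0],[[0,0,0.05],0],[[0,0,0],0]]' 0 70| grep -E 'ee|force|gap'
python3 -m inch '[[[0,0,0.007],0],[[0,0,0.007],0],[[0,0,0.007],0],[[0,0,0.003],0],[[0,0,0],0],[[0,0,0],0],[[0,0,0],0],[[0,0,0],0]]' | grep -E 'ee|force|gap'
python3 -m inch '[[[0,0,0],0],[[0,0,0],0],[[0,0,0],0],[[0,0,0],0],[[0,0,0],0],[[0,0,0],0],[[0,0,0],0],[[0,0,0],0]]' 1 70
```

```text
ee_pos: [470.8, 370.2, -15.4]
force: [0.5, 0.6, -0.7]
finger_gap: 42.2
grip_force: 0.0
ee_pos: [472.8, 372.2, -17.9]
force: [-0.6, -0.2, 0.2]
finger_gap: 42.3
grip_force: 0.0
clock: 14.7
ee_pos: [472.9, 372.3, -17.7]
orientation: [0.017, 1.0, 0.0, 0.0]
force: [-1.9, -1.4, 5.8]
finger_gap: 21.8
grip_force: 70.8
```

```bash
python3 -m inch '[[[0,0,-0.02],0],[[0,0,-0.08],0],[[0,0,-0.12],0],[[0,0,-0.12],0],[[0,0,-0.08],0],[[0,0,0],0],[[0,0,0],0],[[0,0,0],0]]'
cat > hc.py <<'E'
import sys
from h import *
c=cap('wrist',sys.argv[1]); s=r.sense(); t=R.from_quat(s['orientation']); z=float(sys.argv[2])
p=np.array(s['ee_pos']); p[2]=z; pr=proj(c,p+t.apply([55,0,0])).round(1); print('predicted hole px',pr)
u,v=pr.astype(int); i=c['img'][max(v-60,0):v+60,u-60:u+60,::-1]; cv2.imwrite('pics/c_'+sys.argv[1],cv2.resize(i,None,fx=5,fy=5,interpolation=cv2.INTER_CUBIC)); print('crop origin',u-60,max(v-60,0))
E
python3 hc.py h1.png 124
```

```text
clock: 15.5
ee_pos: [471.9, 371.6, 105.8]
orientation: [0.017, 1.0, -0.001, -0.001]
force: [-0.0, -0.3, -1.9]
finger_gap: 21.9
grip_force: 70.1
predicted hole px [282.4 139.6]
crop origin 222 79
```

View pics/h1.png

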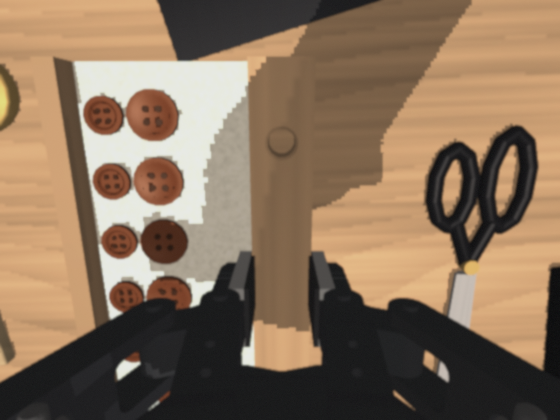

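The page is held level, with its far hole at (282,140) near the prediction. Now I'll carry it over the jig.

```bash
python3 -c "
from h import *
c=cap('wrist'); s=r.sense(); t=R.from_quat(s['orientation']); print(s['ee_pos'],t.inv().apply(ray(c,[281.5,140.5],s['ee_pos'][2]+34)-s['ee_pos']))"
python3 -m inch '[[[-0.0191,-0.147,0],0],[[-0.0191,-0.147,0],0],[[-0.0191,-0.147,0],0],[[-0.0191,-0.147,0],0],[[-0.0191,-0.147,0],0],[[-0.0191,-0.147,0],0],[[-0.0191,-0.147,0],0],[[-0.0191,-0.147,0],0]]' 
python3 -m inch '[[[0,0,0],-0.0475],[[0,0,0],-0.0475],[[0,0,0],-0.0475],[[0,0,0],-0.0475],[[0,0,0],-0.0475],[[0,0,0],-0.0475],[[0,0,0],-0.0475],[[0,0,0],-0.0475]]' >/dev/null
python3 -m inch '[[[0,0,0],-0.0475],[[0,0,0],-0.0475],[[0,0,0],-0.0475],[[0,0,0],-0.011],[[0,0,0.06],0],[[0,0,0.06],0],[[0,0,0],0],[[0,0,0],0]]'
python3 -c "
from h import *
c=cap('wrist','k1.png'); s=r.sense(); t=R.from_quat(s['orientation']); print(s['ee_pos'],np.degrees(np.arctan2(*t.apply([0,1,0])[[1,0]])),proj(c,[[503.1,72.6,47],[510.9,-36.4,47]]))"
```

```text
[472.10023451 371.56665412 106.01126565] [ 55.84182027  -0.51914626 -33.88622479]
clock: 16.4
ee_pos: [506.2, 16.2, 107.2]
orientation: [0.017, 1.0, -0.0, -0.0]
force: [1.4, 0.2, -1.9]
finger_gap: 21.7
grip_force: 70.1
clock: 18.0
ee_pos: [506.5, 17.7, 71.7]
orientation: [0.732, -0.681, -0.0, 0.001]
force: [-0.1, -0.3, 0.1]
finger_gap: 21.7
grip_force: 70.1
[507.01712392  17.86063124  72.50703289] -175.8756962570298 [[281.60115949 320.307772  ]
 [281.63982474 138.21364332]]
```

View pics/k1.png

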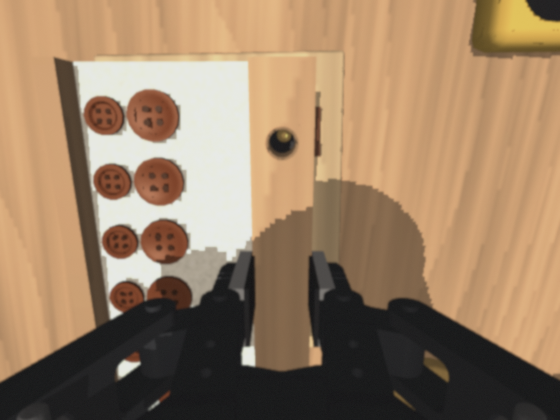

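Through the near hole at (282,142) the tip of post b shows at about (285,137). I'll take the brass centroid and work out the correction.

```bash
cat > b.py <<'E'
import sys
from h import *
u0,v0,zh=map(float,sys.argv[1:4]); c=cap('wrist'); s=r.sense(); t=R.from_quat(s['orientation'])
x0,y0=int(u0)-20,int(v0)-20; i=c['img'][y0:y0+40,x0:x0+40].astype(int)
g=i.sum(2); hole=cv2.cvtColor(i.astype(np.uint8),cv2.COLOR_RGB2HSV)
for row in range(8,34): print(' '.join('%3d'%g[row,k] for k in range(8,36)))
print(x0+8,y0+8)
E
python3 b.py 282 142 106
```

```text
509 482 437 380 308 250 229 222 226 239 251 255 258 259 261 274 288 312 337 365 390 415 440 464 481 485 488 488
464 424 386 335 256 191 155 150 174 206 224 234 242 248 261 267 270 275 290 322 355 383 408 436 463 478 487 492
396 350 318 268 198 131 111 123 173 209 229 237 251 269 291 298 295 280 269 283 314 349 378 406 436 463 481 488
321 269 229 184 136 106 103 132 179 214 231 241 263 294 321 332 342 333 301 270 274 304 343 375 409 443 472 486
267 203 153 118  99  88  98 128 179 218 234 248 278 313 335 354 390 408 361 293 261 267 293 338 382 422 456 480
231 163 113  97  92  89 102 129 173 216 237 250 281 317 338 363 421 451 392 307 259 236 239 293 358 401 441 471
200 130  98  84  88  89  92 116 164 207 233 249 274 309 329 355 407 432 375 296 256 218 192 243 323 381 421 458
179 109  89  86  95  92  92 105 145 190 221 239 259 284 301 320 355 370 329 275 240 193 159 196 284 360 404 444
151 103  92  90  90  88  93 103 124 165 201 227 242 254 268 277 292 302 283 253 217 165 128 164 251 335 388 427
131  98  84  83  88  91  88  91 107 134 171 202 222 233 240 244 252 254 247 223 182 134 109 
[... 1119 characters left out ...]
 262 326 377 412 449
290 227 189 168 146 124 108  96  93  92  93  86  86  88  86  94 101 107 131 154 181 206 241 297 355 394 425 459
331 273 218 189 173 156 137 123 111 103  98 101  95  99  99 112 125 150 171 190 204 229 271 331 380 410 439 470
371 321 258 213 192 179 169 155 140 134 129 123 125 131 141 152 169 187 199 214 223 252 300 353 396 431 459 482
403 364 308 254 223 198 189 180 174 169 166 171 172 174 179 188 199 208 221 233 246 267 310 365 412 450 475 491
440 399 359 317 274 235 208 197 193 193 192 199 199 200 205 210 213 230 251 280 296 299 334 385 437 469 487 492
477 439 403 373 333 287 253 226 213 211 212 215 213 216 222 226 241 269 305 339 356 359 382 425 463 483 490 492
270 130
```

```bash
cat > off.py <<'E'
import sys
from h import *
hu,hv,pu,pv,zh=map(float,sys.argv[1:]); c=cap('wrist'); s=r.sense(); t=R.from_quat(s['orientation'])
h=ray(c,[hu,hv],s['ee_pos'][2]+zh); p=ray(c,[pu,pv],47); print('ee',np.round(s['ee_pos'],1),'hole',h.round(1),'post',p.round(1),'move in tool',t.inv().apply(p-h).round(2))
E
python3 off.py 282 141.5 285 135 34
```

```text
ee [507.3  18.1  73. ] hole [511.8 -38.6 107. ] post [510.1 -37.8  47. ] move in tool [-0.95  1.75 59.96]
```

```bash
python3 -m inch '[[[-0.003,0.006,0],0],[[0,0,0.05],0],[[0,0,0.05],0],[[0,0,0.02],0],[[0,0,0],0],[[0,0,0],0],[[0,0,0],0],[[0,0,0],0]]'|grep -E 'clock|ee|force'
python3 b.py 282 142 106
```

```text
clock: 18.95
ee_pos: [505.3, 18.9, 36.5]
force: [1.1, -0.6, -0.6]
grip_force: 70.1
507 466 424 398 369 335 301 266 245 244 253 268 265 254 248 243 248 258 285 321 363 407 439 462 481 485 487 486
452 390 354 345 321 289 262 243 234 244 268 297 303 287 274 262 260 259 275 300 335 374 406 435 462 478 484 489
385 316 279 275 262 243 233 233 239 263 306 350 365 353 326 298 279 274 268 273 296 332 370 400 430 464 482 490
336 256 205 200 209 221 231 238 261 317 389 445 467 450 402 348 301 276 263 256 254 274 319 356 389 435 470 486
313 224 159 162 199 223 239 261 309 399 484 535 550 537 491 414 331 286 270 245 222 215 254 300 346 399 452 482
293 200 134 157 201 239 264 301 375 476 549 573 578 574 551 478 369 298 268 248 212 173 192 253 316 373 432 472
248 161 124 157 206 250 290 337 419 517 569 584 586 583 570 510 393 302 270 247 206 158 153 222 298 360 412 458
197 122 109 149 204 258 304 346 418 514 570 585 586 584 568 509 391 298 267 246 203 144 130 188 275 350 401 444
156 101 102 136 194 253 304 337 394 483 556 578 581 576 549 474 364 288 260 233 190 137 113 161 247 330 385 426
131  95  
[... 1202 characters left out ...]
 256 315 366 404 442
291 227 191 172 148 127 107  96  88  88  88  87  84  91 102 142 177 195 203 206 211 219 238 284 344 389 420 455
335 273 217 187 174 157 137 122 114  99  95  93  95  97 110 137 172 196 205 214 218 227 253 310 368 406 437 470
377 322 256 211 190 179 169 157 145 137 126 125 126 133 142 157 181 198 211 218 230 252 279 323 382 424 459 480
410 366 304 251 218 195 189 181 178 173 166 168 166 176 181 190 200 216 223 241 267 298 323 352 403 447 474 488
443 401 355 301 251 213 196 197 196 193 196 197 196 198 202 208 214 225 246 284 328 355 371 394 432 468 486 491
477 435 390 331 275 233 220 215 214 211 209 206 208 210 216 225 232 247 285 334 373 395 412 437 464 485 491 492
270 130
```

```bash
python3 off.py 282 141.5 282 136.6 34
```

```text
ee [505.1  18.9  36.3] hole [509.8 -37.8  70.3] post [509.8 -38.1  47. ] move in tool [ 0.39  0.05 23.31]
```

```bash
python3 -m inch '[[[0.001,0,0.014],0],[[0,0,0.014],0],[[0,0,0.014],0],[[0,0,0.014],0],[[0,0,0.014],0],[[0,0,0.014],0],[[0,0,0.014],0],[[0,0,0],0]]'|grep -E 'clock|ee|force'
python3 -m inch '[[[0,0,0.007],0],[[0,0,0.007],0],[[0,0,0.007],0],[[0,0,0.005],0],[[0,0,0],0],[[0,0,0],0],[[0,0,0],0],[[0,0,0],0]]'|grep -E 'clock|ee|force'
```

```text
clock: 19.85
ee_pos: [504.4, 18.4, 5.5]
force: [-1.6, -0.3, -2.7]
grip_force: 70.0
clock: 20.65
ee_pos: [504.8, 18.3, -0.7]
force: [-6.7, -1.6, 4.8]
grip_force: 70.9
```

```bash
python3 -m inch '[[[0,0,0.004],0],[[0,0,0.004],0],[[0,0,0],0],[[0,0,0],0],[[0,0,0],0],[[0,0,0],0],[[0,0,0],0],[[0,0,0],0]]'|grep -E 'clock|ee|force'
```

```text
clock: 21.45
ee_pos: [504.9, 18.3, -0.7]
force: [-16.6, 0.0, 18.5]
grip_force: 72.6
```

```bash
python3 -m inch '[[[0,0,-0.006],0],[[0,0,0],0],[[0,0,0],0],[[0,0,0],0],[[0,0,0],0],[[0,0,-0.06],0],[[0,0,-0.15],0],[[0,0,-0.15],0]]' 0 70|grep -E 'clock|ee|force|gap'
python3 -m inch '[[[0,0,-0.15],0],[[0,0,-0.15],0],[[0,0,-0.03],0.0474],[[0,0,0],0.0474],[[0,0,0],0.0474],[[0,0,0],0.0474],[[0,0,0],0.0474],[[0,0,0],0.0474]]'|grep -E 'clock|ee|force|gap'
python3 -m inch '[[[0,0,0],0.0474],[[0,0,0],0.0474],[[0,0,0],0.0474],[[0,0,0],0.0474],[[0,0,0],0.0474],[[0.011,-0.152,0],0],[[0.011,-0.152,0],0],[[0.011,-0.152,0],0]]' >/dev/null
python3 -m inch '[[[0.011,-0.152,0],0],[[0.011,-0.152,0],0],[[0.011,-0.152,0],0],[[0,0,0],0],[[0,0,0],0],[[0,0,0],0],[[0,0,0],0],[[0,0,0],0]]'
python3 w.py q1.png cover_bar:19 cover_fore:0 page_horn:17
```

```text
clock: 22.25
ee_pos: [504.2, 18.1, 106.5]
force: [0.2, -0.2, 1.5]
finger_gap: 42.7
grip_force: 0.0
clock: 23.05
ee_pos: [505.0, 18.5, 204.9]
force: [-0.2, 0.6, 0.8]
finger_gap: 42.9
grip_force: 0.0
clock: 24.65
ee_pos: [486.8, -254.2, 205.3]
orientation: [-0.003, 1.0, 0.0, 0.0]
force: [-0.6, -0.6, 0.9]
finger_gap: 42.6
grip_force: 0.0
61.24561865281261 [ 421.6 -255.2  372.4] [0.699 0.703 0.093 0.093]
cover_fore 0.81 [194.8 161.2] [ 469.9 -345.8]
page_horn 0.84 [547.1 203.8] [509.5  19.6]
```

View pics/q1.png

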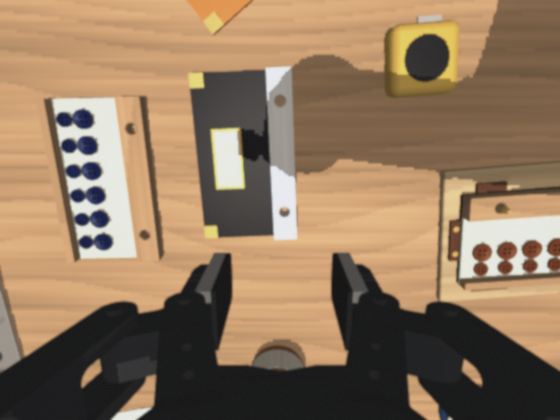

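The black cover is at (195–298, 67–240), with its holes at about (280,101) and (284.5,211). The brown page sits in the jig at right, near (510,240).

```bash
python3 -c "
import cv2,numpy as np
g=cv2.imread('pics/q1.png',0).astype(int)
for u,v in((280,101),(284,211)):
    w=g[v-8:v+9,u-9:u+10]; print(w)
    m=(w<np.percentile(w,70)*0.6); y,x=np.nonzero(m); print(x.mean()+u-9,y.mean()+v-8,m.sum())
"
```

```text
[[150 151 151 153 152 151 150 147 145 143 146 149 150 152 152 150 149 149
  150]
 [149 151 151 152 149 146 140 135 130 131 133 138 144 148 151 151 149 149
  150]
 [150 151 151 149 143 133 125 117 112 111 114 122 131 142 148 150 149 149
  150]
 [149 150 149 143 133 121 110 103 101 100 101 108 117 130 141 148 149 149
  150]
 [149 149 146 136 122 110 103 100  99  99  98 101 106 118 132 144 148 149
  149]
 [149 148 143 129 115 105 100  99 100 100  99 100 101 108 124 139 147 149
  150]
 [149 148 140 125 109 101 100 100 100  99 101  99 100 105 119 135 145 149
  150]
 [148 146 139 122 108 101 100 100 100 100 100  99 101 105 117 134 145 148
  149]
 [149 148 139 122 107 101 101 100 101 101 101  99 102 108 121 135 146 149
  149]
 [149 149 141 126 112 103 102 102 101 102 102 102 104 110 124 138 146 149
  149]
 [149 150 145 132 118 108 104 103 102 104 102 105 107 115 130 142 147 149
  149]
 [149 150 149 140 127 115 108 104 103 103 105 107 113 124 137 146 149 149
  149]
 [150 151 150 146 138 127 118 111 109 108 111 116 123 134 145 149 150 149
  150]
 [149 150 151 150 146 139 131 124 120 120 124 1
[... 1091 characters left out ...]
  233]
 [232 232 229 216 175 130 104  97  95  94  94  95 104 132 178 216 229 233
  233]
 [232 233 231 221 193 152 119 102  97  96  96 102 119 154 199 223 231 233
  233]
 [232 233 232 228 216 185 150 125 115 114 118 130 150 182 216 229 233 233
  232]
 [232 233 233 231 226 215 189 168 156 156 163 175 192 213 225 231 233 233
  233]
 [232 233 233 233 231 227 220 211 203 202 208 216 221 227 231 233 233 233
  233]
 [232 233 233 233 233 231 230 228 225 225 227 229 231 232 233 233 233 233
  233]
 [232 233 233 233 233 233 233 232 232 232 232 232 233 233 233 233 233 233
  233]]
283.95238095238096 212.54761904761904 42<string>:6: RuntimeWarning: Mean of empty slice.
  ret = ret.dtype.type(ret / rcount)
```

```bash
python3 g.py 19 280 100.3 284 211.6
```

```text
mid [ 463.7 -254.8   19. ] len 110.0 axis deg -177.61609191722619
tool-frame mid [ 22.8   0.2 186.2] axis vs tool x deg -2.08 ty yaw 90.30157173513786
```

```bash
python3 -m inch '[[[0.076,0,0],0],[[0,0,0.16],-0.0116],[[0,0,0.16],0],[[0,0,0.16],0],[[0,0,0.16],0],[[0,0,0.08],0],[[0,0,0.014],0],[[0,0,0],0]]'|grep -E 'clock|ee|force|gap'
python3 -m inch '[[[0,0,0],0],[[0,0,0],0],[[0,0,0],0],[[0,0,0],0],[[0,0,0],0],[[0,0,0],0],[[0,0,0],0],[[0,0,0],0]]' 1 90
```

```text
clock: 25.7
ee_pos: [463.6, -255.5, -14.8]
force: [0.9, -0.6, 0.5]
finger_gap: 42.9
grip_force: 0.0
clock: 26.5
ee_pos: [465.3, -255.6, -12.2]
orientation: [-0.021, 1.0, -0.001, 0.002]
force: [-1.0, 2.1, 6.5]
finger_gap: 20.9
grip_force: 88.7
```

```bash
python3 -m inch '[[[0,0,-0.02],0],[[0,0,-0.08],0],[[0,0,-0.12],0],[[0,0,-0.12],0],[[0,0,-0.08],0],[[0,0,0],0],[[0,0,0],0],[[0,0,0],0]]'|grep -E 'ee|force|gap|orie'
python3 -m inch '[[[-0.0294,0.151,0],0],[[-0.0294,0.151,0],0],[[-0.0294,0.151,0],0],[[-0.0294,0.151,0],0],[[-0.0294,0.151,0],0],[[-0.0294,0.151,0],0],[[0,0,0],-0.047],[[0,0,0],-0.047]]' >/dev/null
python3 -m inch '[[[0,0,0],-0.047],[[0,0,0],-0.047],[[0,0,0],-0.047],[[0,0,0],-0.047],[[0,0,0],-0.047],[[0,0,0],-0.047],[[0,0,0],-0.047],[[0,0,0],-0.047]]' >/dev/null
python3 -m inch '[[[0,0,0],-0.0394],[[0,0,0.05],0],[[0,0,0.05],0],[[0,0,0],0],[[0,0,0],0],[[0,0,0],0],[[0,0,0],0],[[0,0,0],0]]'
python3 b.py 282 142 1;python3 -c "
from h import *
c=cap('wrist','k2.png'); s=r.sense(); t=R.from_quat(s['orientation']); print(s['ee_pos'],np.degrees(np.arctan2(*t.apply([0,1,0])[[1,0]])),proj(c,[[509.8,-38.1,47]]))"
```

```text
ee_pos: [462.6, -254.8, 108.8]
orientation: [-0.02, 1.0, 0.001, -0.001]
force: [-0.2, -0.7, -3.7]
finger_gap: 20.5
grip_force: 88.8
clock: 29.7
ee_pos: [505.6, 18.5, 81.4]
orientation: [0.732, -0.682, 0.0, -0.0]
force: [0.3, 0.4, -3.2]
finger_gap: 20.8
grip_force: 89.4
460 434 384 301 214 169 188 216 233 248 270 293 299 296 277 247 230 223 215 235 312 416 513 592 648 678 695 699
398 374 324 258 189 163 200 226 239 262 293 316 326 325 304 270 238 222 203 192 248 361 474 559 616 655 684 699
379 338 300 248 185 160 194 227 247 267 301 329 338 332 317 281 246 220 203 189 237 338 447 538 585 632 669 694
373 328 297 253 197 168 191 222 242 268 299 326 334 328 311 278 243 222 200 199 258 352 440 517 567 610 656 689
358 323 299 258 207 171 184 212 235 255 284 309 320 317 296 261 238 218 199 212 281 371 441 496 539 585 640 678
335 321 305 271 228 185 177 200 225 244 260 279 289 287 267 243 226 209 197 232 317 395 447 472 500 556 616 663
325 325 313 289 249 211 177 184 206 228 239 247 253 250 238 227 212 197 206 268 351 417 458 459 463 522 593 653
319 324 316 301 271 237 198 180 190 204 221 23
[... 1480 characters left out ...]
5 350 393 453 524 581 624 659 687 699 702
618 571 523 472 416 367 328 304 296 294 297 297 300 302 308 320 341 379 430 482 530 580 621 656 682 698 702 702
660 622 576 538 500 460 411 369 341 328 321 321 327 329 346 375 414 462 517 558 589 622 656 680 694 702 703 703
686 663 629 587 561 531 491 444 405 387 372 370 371 383 409 451 500 542 579 611 637 661 682 695 702 702 704 704
699 688 668 644 617 591 552 501 464 442 432 424 428 441 467 512 568 605 631 652 671 687 697 702 702 704 703 702
702 699 693 679 666 653 623 576 541 527 520 516 517 525 546 582 630 652 669 683 692 699 702 703 702 703 704 704
270 130
[505.46822982  18.50540476  81.2395254 ] -175.96437157501197 [[282.18359234 132.42385438]]
```

View pics/k2.png

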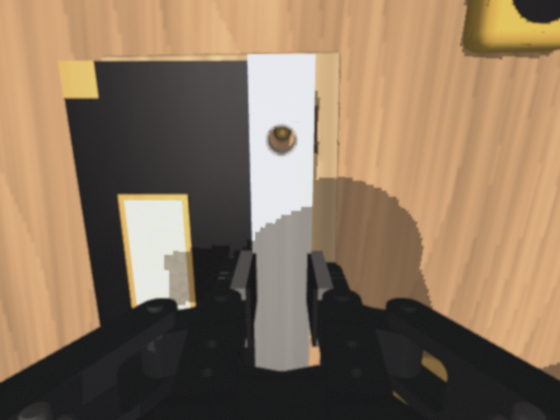

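The tip of post b shows at (282,132) inside the cover's hole, which is centred near (281.7,139.3).

```bash
python3 off.py 281.7 139.3 282 132 31.5; python3 -c "
import cv2
g=cv2.imread('pics/k2.png').astype(int).sum(2); print(g[118:160:1,282]); print(g[142,258:305])"
```

```text
ee [505.4  18.5  81.1] hole [510.1 -38.8 112.6] post [509.9 -38.3  47. ] move in tool [-0.42  0.24 65.62]
[702 702 702 702 690 657 580 493 393 291 248 262 301 327 335 335 321 293
 256 229 204 194 209 236 263 282 293 299 292 296 297 297 297 300 324 372
 430 519 626 678 698 704]
[703 702 703 703 703 699 687 648 569 487 391 305 290 308 324 328 327 319
 312 297 286 274 266 265 263 265 271 276 286 292 321 385 454 464 427 380
 385 438 510 623 684 699 702 700 700 701 700]
```

```bash
python3 -m inch '[[[-0.001,0.001,0.04],0],[[0,0,0.04],0],[[0,0,0.03],0],[[0,0,0.014],0],[[0,0,0.014],0],[[0,0,0.014],0],[[0,0,0],0],[[0,0,0],0]]'|grep -E 'clock|ee|force'
python3 -m inch '[[[0,0,0.01],0],[[0,0,0.01],0],[[0,0,0.01],0],[[0,0,0.005],0],[[0,0,0.005],0],[[0,0,0],0],[[0,0,0],0],[[0,0,0],0]]'|grep -E 'clock|ee|force'
```

```text
clock: 30.65
ee_pos: [505.1, 18.7, 35.5]
force: [0.6, 0.0, -2.9]
grip_force: 89.3
clock: 31.45
ee_pos: [504.7, 18.7, 23.1]
force: [-1.2, 0.3, -3.5]
grip_force: 89.3
```

```bash
python3 -m inch '[[[0,0,0.005],0],[[0,0,0.005],0],[[0,0,0.003],0],[[0,0,0.003],0],[[0,0,0],0],[[0,0,0],0],[[0,0,0],0],[[0,0,0],0]]'|grep -E 'clock|ee|force'
```

```text
clock: 32.25
ee_pos: [505.0, 18.7, 20.8]
force: [-11.9, 1.3, 10.9]
grip_force: 91.1
```

```bash
python3 -m inch '[[[0,0,-0.004],0],[[0,0,0],0],[[0,0,0],0],[[0,0,0],0],[[0,0,0],0],[[0,0,-0.05],0],[[0,0,-0.08],0],[[0,0,0],0]]' 0 60|grep -E 'clock|ee|force|gap'
python3 -m inch '[[[0,0,0],0],[[0,0,0],0],[[0,0,0],0],[[0,0,0],0],[[0,0,0],0],[[0,0,0.03],0],[[0,0,0.03],0],[[0,0,0],0]]' 1 60|grep -E 'clock|ee|force|gap'
python3 -m inch '[[[0,0,0.01],0],[[0,0,0.01],0],[[0,0,0.006],0],[[0,0,0],0],[[0,0,0],0],[[0,0,0],0],[[0,0,0],0],[[0,0,0],0]]'|grep -E 'clock|ee|force|gap'
python3 w.py f1.png page_horn:17 cover_bar:52
```

```text
clock: 33.05
ee_pos: [507.4, 19.0, 63.6]
force: [-0.0, 0.1, 1.1]
finger_gap: 42.4
grip_force: 0.0
clock: 33.85
ee_pos: [503.7, 18.4, 38.3]
force: [0.3, -0.2, -0.2]
finger_gap: -0.0
grip_force: 0.0
clock: 34.65
ee_pos: [505.0, 18.7, 33.0]
force: [0.3, -0.2, 0.4]
finger_gap: 0.1
grip_force: 0.0
61.24561865281261 [510.5 -47.6 200.1] [-0.035  0.991  0.131 -0.005]
page_horn 0.26 [282.2 361.5] [499.8  96.3]
cover_bar 0.62 [281.7 260.2] [505.9  15.6]
```

Commanded z is now about 33, and contact is expected near 28.

```bash
python3 -m inch '[[[0,0,0.005],0],[[0,0,0.005],0],[[0,0,0.005],0],[[0,0,0.005],0],[[0,0,0],0],[[0,0,0],0],[[0,0,0],0],[[0,0,0],0]]'|grep -E 'clock|ee|force|gap'
```

```text
clock: 35.6
ee_pos: [505.0, 18.7, 27.4]
force: [-3.7, 1.2, 5.8]
finger_gap: 0.4
grip_force: 2.7
```

```bash
python3 -m inch '[[[0,0,0.003],0],[[0,0,0.002],0],[[0,0,0],0],[[0,0,0],0],[[0,0,0],0],[[0,0,0],0],[[0,0,0],0],[[0,0,0],0]]'|grep -E 'clock|ee|force|gap'
```

```text
clock: 36.4
ee_pos: [505.2, 18.7, 27.3]
force: [-7.3, 1.2, 13.7]
finger_gap: -0.5
grip_force: 6.4
```

```bash
python3 -m inch '[[[0,0,0.0024],0],[[0,0,0],0],[[0,0,0],0],[[0,0,0],0],[[0,0,0],0],[[0,0,0],0],[[0,0,0],0],[[0,0,0],0]]'|grep -E 'clock|ee|force|gap'
cat > v.py <<'E'
from h import *
c=cap('top','t9.png'); f=[]
for n in range(3): cap('top'); f.append(r.sense()['force'])
print(np.mean(f,0).round(1))
i=cv2.imread('pics/t9.png')[80:380,90:470]; cv2.imwrite('pics/t9c.png',cv2.resize(i,None,fx=2,fy=2,interpolation=cv2.INTER_CUBIC))
# expected outline of seated cover vs its detection from the scene camera
s=cap('scene','s9.png'); y=0.0714; X=np.array([np.cos(y),np.sin(y)]);Y=np.array([-X[1],X[0]]); o=np.array([505,18.7])
P=[np.r_[o+a*X+b*Y,z] for a,b,z in((-12,-85,52),(-12,85,52),(88,85,38),(88,-85,38))]; print(proj(s,P).round(0).tolist())
for t,z in(('cover_fore',33),('cover_bar',52)):
    for d in nets.landmark_of('scene',t)[:3]: print(t,round(d['confidence'],2),np.round(d['at']),ray(s,d['at'],z).round(1))
E
python3 v.py
```

```text
clock: 37.2
ee_pos: [505.3, 18.6, 27.2]
force: [-9.0, 1.0, 16.8]
finger_gap: -0.1
grip_force: 8.1
[-9.9  1.6 16.1]
[[252.0, 206.0], [316.0, 212.0], [313.0, 248.0], [247.0, 242.0]]
cover_fore 0.78 [280. 243.] [585.2  23.8  33. ]
cover_fore 0.72 [170. 142.] [ 309.2 -354.    33. ]
cover_bar 0.82 [195. 126.] [ 251.9 -290.3   52. ]
cover_bar 0.68 [279. 214.] [510.2   7.7  52. ]
```

```bash
python3 -c "
from station import r
print(r.sense()['force']); print(r.sign_off())"
```

```text
[-9.89488233  0.91149622 17.38138194]
the job is handed in; nothing more can be done
None
```

The job is handed in at about 37 s: the brown page and then the black cover are on the posts, each lowered until it stopped firmly at its seated height, and the closed fingers are holding about 17 N down on the cover bar (I had no picture views left to look at the finished stack, so squareness rests on the fit and the network check).

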